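# Fit and clamp the gauge carriage on the dovetail rail of the pot-measuring fixture

### The arm

A 6-joint arm with a two-finger parallel gripper is mounted at the origin on the work surface. World frame = base frame: x ahead of the robot, y to its left, z up, the work surface at z = 0. Lengths are in m, angles in degrees, forces in N, time in s.
With the tool pointing down it reaches from about 0.375 to 0.9 m from the base axis. Payload 3.1 kg.
Tool frame: the origin (TCP) lies on the front face of the gripper's body, between the roots of the fingers; the fingertips stand 70 mm ahead of it and the grasp point (between the pads) lies 51 mm ahead of it (bot.tip_extent is the distance from the TCP to the fingertips, in m); z points along the fingers, x is the direction in which the jaws open and shut, and the axes are right-handed (so a half turn about z gives the same grasp; the last joint's range is limited). The gripper opens to 87 mm and grips with 3 to 60 N. Pads are 19 mm wide; open, the fingers measure 117 mm over their backs; the gripper's body (75 mm by 190 mm) begins 51 mm behind the grasp point.
Start: joints at [61.965, 30.224, 82.088, -0, 67.689, -10.227], TCP at [0.191, 0.595, 0.292] pointing down, gripper open.
Joint ranges: [-176.69, 176.69], [-43.24, 126.21], [12.49, 139.97], [-82, 262], [0, 151.66], [-163.58, 163.58]. Speed limits (degrees/s): [159.86, 159.86, 180, 180, 180, 180].

### API

Orientations are given as a 3x3 rotation matrix whose columns are the frame's x, y, z axes.
In Python, from rig import bot, viewer, ticket gives the robot as it stands. The module is installed in compiled form; this text tells all that it offers.
- The arm moves only by the tool arm_command, never from a script. Its argument "targets" is a list of rows, each an object with "rot": the turn, a rotation vector about the tool's x, y, z in degrees, a list of three; "offset": the shift along the tool's x, y, z in cm, a list of three; "gripper": the closure, from 0 (fully open) to 1 (shut). A call has 1 to 8 rows; each row is the pose to reach, as a shift and turn from the pose commanded when the call began, along the tool's axes at that moment; what a row does not reach only later rows make up. A row lasts 1/10 s, in which the tool goes at most 50 mm and 8.59 degrees, less where a joint would pass 70% of its speed; a pose out of reach is approached as far as the arm can. A call with a gripper value outside its range is refused whole. The fingers move at their own pace and stop on an object; the grip force is fixed at half the most. Time passes only in rows, so rows that repeat a pose let the fingers close. It gives the time, the measured TCP pose, the force and the opening at its end, in the units of the state.
- bot.read_state(): the state, without advancing time (a new reading comes with each control period).
- viewer.capture(name): name is "side" or "top" or "wrist"; returns a dict with "frame" (420x560x3 uint8, red, green, blue), "fx", "fy", "cx", "cy" (pixels), "view" (4x4, takes a point from world to camera coordinates). Camera axes: x right, y down, z forward; pixel columns grow to the right and rows downward; lengths in m; the calibration is good to about 2 mm. A picture is of the moment at which its call begins. There is no depth.
- ticket.hand_in(): hands the job in, once; it reports no verdict.
The state is a dict: "time_s": time; "joint_positions": joint angles; "qvel": joint speeds; "tau": joint torques, N m; "position": TCP position; "tcp_rot": TCP orientation; "force": force on the tool from outside, world axes, zero at the start; "moment": the same for the moment, N m; "opening": opening from 0.0 (shut) to 1.0 (fully open).
Only numpy, scipy, OpenCV 4.12 (cv2) and the standard library are available. Lean on these libraries where they do the work, as an engineer would, in place of code of your own. Each camera call takes 0.05 s, during which the arm holds its last target. There are 200 camera calls.

### The job

Put the loose gauge carriage on the measuring fixture: slide it, pin end leading and clamp knob still loose, onto the open end of the dovetail rail and gently along until its front face is fully home against the stop block, without forcing it. Then turn its side clamp knob clockwise until it is fully tight, and let go, leaving the carriage home and the other things on the bench where they are.

Things in the scene. Friction and masses are not known exactly. Their poses are not given: they have to be found in the camera images.
- fixture: Fixed steel measuring fixture: dark base plate 330 x 100 x 12 mm with a bright dovetail rail (x = -130 to +98 mm), a stop block across the rail, and past it a round table with a pink planter (centre x = +155 mm, top 106 mm above the bench). Origin: on the bench, under the rail's mid-line. x: the slide-on direction, along the rail; z up. The rail's top is 46 mm above the bench.
- rail_entry (a point): Middle of the rail's open end (fixture x = -130 mm) at the height of the rail's top; axes as the fixture. Dovetail: 40 mm wide on top, narrowing downward over 14 mm to a 28 mm neck. Its first 14 mm are a tapered nose, at the tip 5 mm narrower on each side and 3 mm lower. Pushing the carriage on rail or stop with over 35 N is forcing it.
- carriage: Loose carriage, 0.4 to 0.6 kg: aluminium plate 80 (x) x 70 (y) x 12 mm at z = 16 to 28 mm, two jaws below, a post on top, on its -y side a lug (to y = -75 mm) with a black knob. Origin: middle of the jaws' underside, on which it stands. x: forward (pin end), z up. Its channel has 1.5 mm play to each side of the rail, 3.5 mm upward; riding on the rail its origin is 30 mm above the bench.
- post_center (a point): Centre of the carriage's steel post, where to grasp it: 36 mm along the carriage's x, 20 mm along its y, 60 mm high (28 to 88 mm above the carriage's origin); this point is 58 mm above the origin. Axes as the carriage.
- carriage_front (a point): Middle of the carriage's front face, 40 mm ahead of its origin and 22 mm above it; it goes against the stop block, a dark steel block 22 mm along the rail, 52 mm wide, top 72 mm above the bench. The stop's near face stands anywhere from fixture x = +15 to +65 mm, fixed but different every time and not reported: find it by feel or by eye.
- pin (a joint): Spring pin in the front face, 6 mm thick: 0 = sticking out 4 mm, about 0.004 (m) = pushed in flush, as it is when the front face touches the stop. About 1 N pushes it in.
- knob_center (a point): Centre of the clamp knob's wing: a black upright bar 34 mm long, 12 mm thick, 24 mm high (12 mm above and below this point), turning about a vertical axis through this point; its underside is 12 mm above the lug. In the carriage's frame the point is at (0, -58, 52) mm. x: along the wing (turns with it).
- clamp_knob (a joint): Turn of the clamp knob, rad: 0 = fully loose, wing along the carriage's x; grows clockwise seen from above to 1.4 = end of travel, fully tight. It stays where it is left; turning takes about 0.1 to 0.2 N m, most at the end as the side jaw is driven against the rail.
- pot_green: Bystander: green planter, 84 mm across, 70 mm high. Origin: centre of underside.
- pot_brown: Bystander: brown planter, 72 mm across, 60 mm high. Origin: centre of underside.
- pot_blue: Bystander: blue-grey planter, 90 mm across, 65 mm high. Origin: centre of underside.
- glaze_jar: Bystander: jar with white cap, 60 mm across, 75 mm high. Origin: centre of underside.
- brush: Bystander: brush lying on the bench.
- screwdriver: Bystander: screwdriver lying on the bench.
- caliper: Bystander: steel caliper 160 mm long lying on the bench.
Not all that is in view belongs to the job. Leave any orange or red look-alike of the carriage alone.

How it is judged (in metres and radians):
On the way, in this order (a step that is already met when the one before it is completed fails the run):
1. the carriage is on the rail by its dovetail, pin end leading, at least 20 mm in, the knob loose (x of carriage in the frame of fixture above -0.145 m and z of carriage in the frame of fixture between 0.025 and 0.0355 m and y of carriage in the frame of fixture between -0.006 and 0.006 m and x of carriage_front in the frame of fixture above -0.11 m and value of joint clamp_knob below 0.5 rad), for 0.1 s.
2. the carriage is home against the stop, the knob still loose (value of joint pin above 0.0026 m and x of carriage in the frame of fixture above -0.04 m and z of carriage in the frame of fixture below 0.0345 m and angle between the x axis of carriage and the x axis of fixture, either way round below 0.08 rad and value of joint clamp_knob below 0.5 rad), for 0.1 s.
At the end, for the whole second after the job is handed in: The carriage rides on the rail (within 4 mm of its mid-line and riding height, in line within 4 degrees), its front face within 1.8 mm of the stop (pin pushed in more than 2.2 of its 4 mm), the clamp knob past 1.2 of its 1.4 rad, at rest (value of joint clamp_knob above 1.2 rad and value of joint pin above 0.0022 m and x of carriage in the frame of fixture above -0.04 m and x of carriage_front in the frame of fixture above 0 m and y of carriage in the frame of fixture between -0.004 and 0.004 m and z of carriage in the frame of fixture between 0.027 and 0.0335 m and angle between the x axis of carriage and the x axis of fixture, either way round below 0.07 rad and linear speed of carriage below 0.01 m/s); the robot touches nothing.
It fails at once if the carriage is forced: pushed against the rail or stop with more than 35 N while the clamp is loose and the hand is not at the knob (contact force between carriage and fixture above 35 N and value of joint clamp_knob below 0.5 rad and distance between the grasp point and knob_center above 0.04 m).
It fails at once if a bystander is moved by more than 30 mm (distance of any of pot_green, pot_brown, pot_blue, glaze_jar, brush, screwdriver, caliper from where it was at the start of the episode above 0.03 m).
It also fails if it takes over 64 s, if anything falls off the work surface, if the arm or the gripper's body presses on something with over 40 N, if the wrist force passes 120 N, or if a joint passes its speed limit or range.

## Working session

There is one attempt and no reset: what is moved stays moved. The work goes in short steps, Python scripts to look and compute and a tool call to move; the robot and the scene stay as the last step left them, time stands still between calls to the robot, and variables do not carry over. Pictures are saved under pics/ and viewed, about 8 in all and at most 12, crops included, and the job is handed in when it is done.

Besides the shell and the picture viewer there is one more tool, called in YAML: its name, and indented under it one key for each argument. arm_command: Moves the arm, as the interface text tells. Its arguments: {"type":"object","properties":{"targets":{"type":"array"}},"required":["targets"]}

```bash
mkdir -p pics; cat > h.py <<'E'
import numpy as np, cv2
from rig import bot, viewer, ticket
def cap(n, save=None):
    c=viewer.capture(n)
    if save: cv2.imwrite(f'pics/{save}.png', cv2.cvtColor(c['frame'],cv2.COLOR_RGB2BGR))
    return c
def proj(c,P):
    P=np.atleast_2d(P); V=np.array(c['view']); q=P@V[:3,:3].T+V[:3,3]
    return np.c_[c['fx']*q[:,0]/q[:,2]+c['cx'], c['fy']*q[:,1]/q[:,2]+c['cy']]
def atz(c,uv,z):
    V=np.array(c['view']); R=V[:3,:3]; o=-R.T@V[:3,3]
    d=R.T@np.array([(uv[0]-c['cx'])/c['fx'],(uv[1]-c['cy'])/c['fy'],1])
    return o+d*(z-o[2])/d[2]
E
python3 - <<'E'
from h import *
import pickle
C={n:cap(n) for n in('top','side')}
pickle.dump(C,open('c0.pkl','wb'))
for n in C:
    V=np.array(C[n]['view']);print(n,-V[:3,:3].T@V[:3,3],V[:3,:3].round(2).tolist(),C[n]['fx'])
    cv2.imwrite(f'pics/{n}0.png',cv2.cvtColor(C[n]['frame'],cv2.COLOR_RGB2BGR))
s=bot.read_state();print(s)
E
```

```text
top [ 0.42042764 -0.11154503  0.87513539] [[-0.03, -1.0, 0.04], [-0.99, 0.02, -0.1], [0.1, -0.04, -0.99]] 385.29351818323227
side [ 0.38943329 -1.10693613  0.67351172] [[1.0, -0.1, 0.02], [-0.04, -0.52, -0.85], [0.09, 0.85, -0.53]] 525.4132091304007
{'time_s': 0.1, 'joint_positions': array([ 6.19643669e+01,  3.02760451e+01,  8.21495644e+01,  7.17721075e-04,
        6.76908303e+01, -1.02287289e+01]), 'qvel': array([-0.01403963, -0.06519128, -0.08774464, -0.19787837, -0.01698402,
       -0.04328293]), 'tau': array([-9.66693078e-04, -4.40987849e+01, -1.77148139e+01,  6.34421431e-02,
        5.34038676e-02, -3.02278829e-05]), 'position': array([0.19086058, 0.59458431, 0.29134068]), 'tcp_rot': array([[ 3.05813608e-01,  9.52090912e-01, -9.65432283e-04],
       [ 9.52089305e-01, -3.05814906e-01, -1.78833676e-03],
       [-1.99790276e-03, -3.72280033e-04, -9.99997935e-01]]), 'force': array([ 0.45220151,  0.17930506, -0.12269169]), 'moment': array([-0.01321419,  0.01198066, -0.068791  ]), 'opening': 0.9995745214083647}
```

View pics/top0.png

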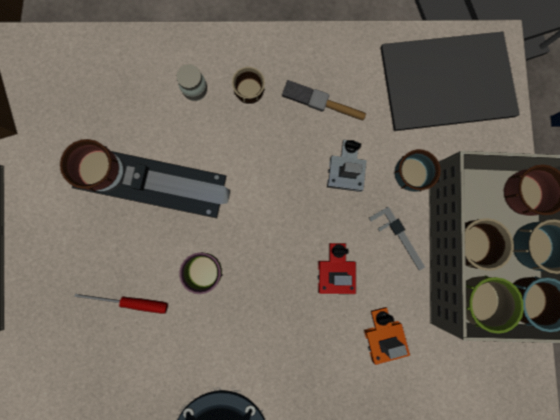

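View pics/side0.png

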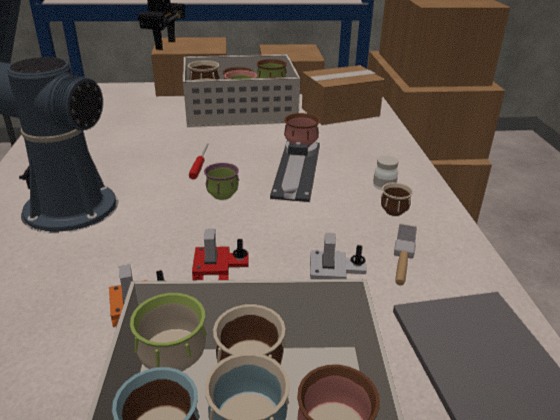

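```bash
python3 - <<'E'
from h import *
import pickle
C=pickle.load(open('c0.pkl','rb'))
def crop(n,u0,v0,w,h,k): return cv2.resize(cv2.cvtColor(C[n]['frame'],cv2.COLOR_RGB2BGR)[v0:v0+h,u0:u0+w],None,fx=k,fy=k,interpolation=cv2.INTER_CUBIC)
a=crop('top',315,130,65,70,4); b=crop('side',300,225,75,70,4); c=crop('top',55,135,180,90,4)
im=np.zeros((280+5+360-50,800,3),np.uint8)
im[:280,:260]=a; im[:280,270:570]=b; im[285:,:720]=c[:310]
cv2.imwrite('pics/crop1.png',im)
E
```

```text
(no output)
```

View pics/crop1.png

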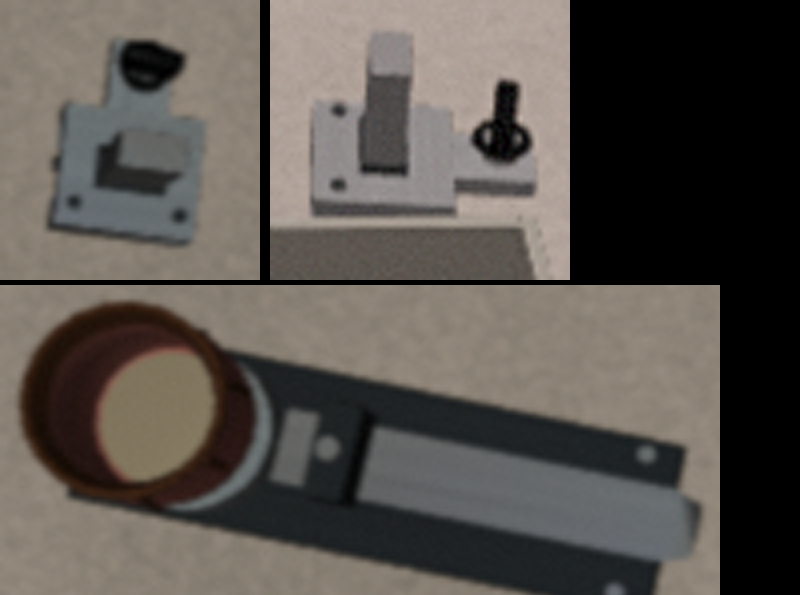

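```bash
python3 - <<'E'
from h import *
import pickle
C=pickle.load(open('c0.pkl','rb'));c=C['top'];s=C['side']
t=lambda x,y:(315+x/4-.4,130+y/4-.4)
P=[atz(c,t(*p),.028) for p in[(65,103),(205,120),(54,222),(190,238)]]
print('plate',np.round(P,4).tolist(),'c',np.mean(P,0))
Q=[atz(c,t(*p),.088) for p in[(125,128),(188,136),(117,165),(180,180)]];print('post',np.round(Q,4).tolist(),np.mean(Q,0))
sd=lambda x,y:(300+(x-270)/4-.4,225+y/4-.4)
Q=[atz(s,sd(*p),.088) for p in[(372,35),(410,35),(370,72),(412,75)]];print('postside',np.round(Q,4).tolist(),np.mean(Q,0))
r=lambda x,y:(55+x/4-.4,135+(y-285)/4-.4)
U=[atz(c,r(*p),.046) for p in[(370,427),(670,487)]];L=[atz(c,r(*p),.046) for p in[(360,498),(640,557)]]
for A in(U,L):
  d=A[1]-A[0];print(np.round(A,4).tolist(),np.degrees(np.arctan2(-d[0],-d[1])))
print('nose',atz(c,r(698,523),.043),'baseTR',atz(c,r(685,448),.012))
print('bots',atz(c,r(646,454),.012),atz(c,r(614,590),.012),'baseTL',atz(c,r(68,492),.012))
E
```

```text
plate [[0.6084, -0.2564, 0.028], [0.5973, -0.3354, 0.028], [0.541, -0.2476, 0.028], [0.5304, -0.3237, 0.028]] c [ 0.56929844 -0.29077452  0.028     ]
post [[0.5813, -0.2772, 0.088], [0.5764, -0.3101, 0.088], [0.5618, -0.2721, 0.088], [0.5532, -0.3048, 0.088]] [ 0.56818417 -0.29106125  0.088     ]
postside [[0.5632, -0.279, 0.088], [0.5817, -0.2803, 0.088], [0.5571, -0.3093, 0.088], [0.5766, -0.3131, 0.088]] [ 0.56964629 -0.29542961  0.088     ]
[[0.5789, 0.1461, 0.046], [0.543, -0.0145, 0.046]] 12.592045159521389
[[0.5404, 0.151, 0.046], [0.5054, 0.0019, 0.046]] 13.223617430824891
nose [ 0.52349513 -0.02901972  0.043     ] baseTR [ 0.57012481 -0.01910296  0.012     ]
bots [0.56711774 0.0028096  0.012     ] [0.49064535 0.02113042 0.012     ] baseTL [0.55190479 0.32180468 0.012     ]
```

```bash
cat >> h.py <<'E'
def goal(p,yaw,s=None,sep=True):
    """print tool-frame shift (cm) and turn (deg) to TCP p, tool down, tool x at world yaw (deg)"""
    s=s or bot.read_state(); R=np.array(s['tcp_rot']); y=np.radians(yaw)
    X=np.array([np.cos(y),np.sin(y),0]); Z=np.array([0,0,-1.]); G=np.c_[X,np.cross(Z,X),Z]
    from scipy.spatial.transform import Rotation as T
    print('offset',(R.T@(np.array(p)-s['position'])*100).round(2).tolist(),'rot',T.from_matrix(R.T@G).as_rotvec(degrees=True).round(2).tolist())
E
python3 -c "
from h import *
goal([.5,.15,.29],-8); goal([.569,-.292,.25],-8)"
```

```text
offset [-32.87, 43.03, 0.18] rot [0.06, 0.11, 80.19]
offset [-72.84, 63.12, 4.26] rot [0.06, 0.11, 80.19]
```

arm_command:
  targets:
    - {"offset": [-33, 43, 0], "rot": [0, 0, 80], "gripper": 0.45}
    - {"offset": [-33, 43, 0], "rot": [0, 0, 80], "gripper": 0.45}
    - {"offset": [-33, 43, 0], "rot": [0, 0, 80], "gripper": 0.45}
    - {"offset": [-33, 43, 0], "rot": [0, 0, 80], "gripper": 0.45}
    - {"offset": [-33, 43, 0], "rot": [0, 0, 80], "gripper": 0.45}
    - {"offset": [-33, 43, 0], "rot": [0, 0, 80], "gripper": 0.45}
    - {"offset": [-33, 43, 0], "rot": [0, 0, 80], "gripper": 0.45}
    - {"offset": [-33, 43, 0], "rot": [0, 0, 80], "gripper": 0.45}

```text
time_s: 0.9
position: [0.4194, 0.2643, 0.2921]
tcp_rot: [[0.999, 0.054, -0.0], [0.054, -0.999, -0.0], [-0.0, 0.0, -1.0]]
force: [0.8, -0.0, 0.0]
opening: 0.555
```

```bash
python3 -c "
from h import *
s=bot.read_state();print(s['position'],s['joint_positions'],s['opening'])
goal([.569,-.292,.25],-8)"
```

```text
[0.41935034 0.26430118 0.29209228] [1.92803893e+01 2.03264730e+01 1.00299798e+02 3.31421363e-03
 5.93948399e+01 1.61894507e+01] 0.554713751601159
offset [11.95, 56.36, 4.21] rot [0.01, 0.02, 11.09]
```

arm_command:
  targets:
    - {"offset": [12, 56.4, 4.2], "rot": [0, 0, 11], "gripper": 0.45}
    - {"offset": [12, 56.4, 4.2], "rot": [0, 0, 11], "gripper": 0.45}
    - {"offset": [12, 56.4, 4.2], "rot": [0, 0, 11], "gripper": 0.45}
    - {"offset": [12, 56.4, 4.2], "rot": [0, 0, 11], "gripper": 0.45}
    - {"offset": [12, 56.4, 4.2], "rot": [0, 0, 11], "gripper": 0.45}
    - {"offset": [12, 56.4, 4.2], "rot": [0, 0, 11], "gripper": 0.45}
    - {"offset": [12, 56.4, 4.2], "rot": [0, 0, 11], "gripper": 0.45}
    - {"offset": [12, 56.4, 4.2], "rot": [0, 0, 11], "gripper": 0.45}

```text
time_s: 1.7
position: [0.525, -0.1204, 0.2628]
tcp_rot: [[0.991, -0.132, -0.001], [-0.132, -0.991, 0.0], [-0.001, -0.0, -1.0]]
force: [1.3, 0.6, 0.7]
opening: 0.547
```

```bash
python3 -c "
from h import *
import pickle
c=cap('wrist','w1');pickle.dump(c,open('w1.pkl','wb'))
s=bot.read_state();print(s['position'],s['joint_positions'],s['opening'])
V=np.array(c['view']);print(-V[:3,:3].T@V[:3,3],V[:3,:3].round(2).tolist(),c['fx'])
goal([.569,-.292,.25],-8)"
```

```text
[ 0.52853624 -0.12844725  0.26272659] [-25.32062061  26.08776836  95.80367815  -0.30519522  57.66428802
 -17.35570641] 0.551104527906126
[ 0.53372747 -0.05538502  0.35528481] [[0.99, -0.13, -0.0], [-0.13, -0.96, 0.24], [-0.03, -0.24, -0.97]] 291.78363421973484
offset [6.22, 15.65, 1.41] rot [0.38, -0.35, 0.2]
```

View pics/w1.png

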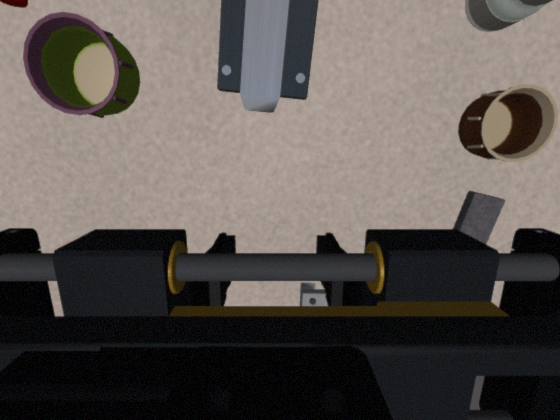

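arm_command:
  targets:
    - {"offset": [6.2, 15.6, 1.4], "rot": [0, 0, 0], "gripper": 0.45}
    - {"offset": [6.2, 15.6, 1.4], "rot": [0, 0, 0], "gripper": 0.45}
    - {"offset": [6.2, 15.6, 1.4], "rot": [0, 0, 0], "gripper": 0.45}
    - {"offset": [6.2, 15.6, 1.4], "rot": [0, 0, 0], "gripper": 0.45}
    - {"offset": [6.2, 15.6, 1.4], "rot": [0, 0, 0], "gripper": 0.45}
    - {"offset": [6.2, 15.6, 1.4], "rot": [0, 0, 0], "gripper": 0.45}

```text
time_s: 2.35
position: [0.5652, -0.2799, 0.2485]
tcp_rot: [[0.991, -0.132, -0.002], [-0.132, -0.991, 0.002], [-0.002, -0.002, -1.0]]
force: [1.0, 0.2, 0.0]
opening: 0.549
```

```bash
python3 -c "
from h import *
import pickle
w=pickle.load(open('w1.pkl','rb'))
print('bolts',atz(w,(226,70),.012),atz(w,(300,78),.012),'noseTip',atz(w,(261,111),.043), 'edges at v=0', atz(w,(241.5,60),.046),atz(w,(283,60),.046))
c=cap('wrist','w2');pickle.dump(c,open('w2.pkl','wb'))
s=bot.read_state();print(s['position'])
goal([.569,-.2925,.25],-8)"
```

```text
bolts [0.48855963 0.01975554 0.012     ] [0.56715649 0.00112134 0.012     ] noseTip [ 0.52130633 -0.0296596   0.043     ] edges at v=0 [0.50947564 0.01911641 0.046     ] [0.54933533 0.01377288 0.046     ]
[ 0.5652102  -0.27914382  0.24876823]
offset [0.55, 1.27, -0.13] rot [-0.11, 0.13, 0.49]
```

View pics/w2.png

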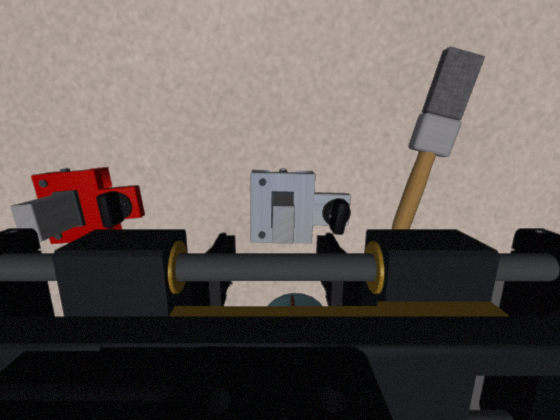

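```bash
python3 -c "
from h import *
import pickle
w=pickle.load(open('w2.pkl','rb'))
P=[atz(w,p,.088) for p in[(274,207),(294,206),(273,242),(295,242)]];print(np.round(P,4).tolist(),np.mean(P,0))
P=[atz(w,p,.028) for p in[(250,171),(313,172),(250,243),(313,243)]];print(np.round(P,4).tolist(),np.mean(P,0))
p=[.569,-.2925]
goal(p+[.16],-8);goal(p+[.109],-8)"
```

```text
[[0.5633, -0.2759, 0.088], [0.5811, -0.2773, 0.088], [0.558, -0.3086, 0.088], [0.5781, -0.3113, 0.088]] [ 0.57013841 -0.293284    0.088     ]
[[0.5406, -0.2476, 0.028], [0.6074, -0.2575, 0.028], [0.528, -0.3286, 0.028], [0.5992, -0.338, 0.028]] [ 0.56880591 -0.29292859  0.028     ]
offset [0.57, 1.29, 8.87] rot [-0.11, 0.13, 0.49]
offset [0.58, 1.3, 13.97] rot [-0.11, 0.13, 0.49]
```

arm_command:
  targets:
    - {"offset": [0.6, 1.3, 3], "rot": [0, 0, 0.3], "gripper": 0.45}
    - {"offset": [0.6, 1.3, 6], "rot": [0, 0, 0.3], "gripper": 0.45}
    - {"offset": [0.6, 1.3, 8.0], "rot": [0, 0, 0.3], "gripper": 0.45}
    - {"offset": [0.6, 1.3, 8.5], "rot": [0, 0, 0.3], "gripper": 0.45}
    - {"offset": [0.6, 1.3, 8.5], "rot": [0, 0, 0.3], "gripper": 0.45}
    - {"offset": [0.6, 1.3, 8.5], "rot": [0, 0, 0.3], "gripper": 0.45}

```text
time_s: 3.0
position: [0.5708, -0.2943, 0.1656]
tcp_rot: [[0.991, -0.136, 0.002], [-0.136, -0.991, -0.001], [0.002, 0.001, -1.0]]
force: [-0.2, -0.6, -0.3]
opening: 0.55
```

```bash
python3 -c "
from h import *
s=bot.read_state();print(s['position'],s['qvel'])
goal([.5693,-.293,.109],-8.2)"
```

```text
[ 0.57084496 -0.29426719  0.16555605] [-0.38599116 -0.62865821 -0.76785801  0.05326731 -0.14591898  0.00601838]
offset [-0.18, -0.11, 5.66] rot [0.05, -0.09, 0.41]
```

arm_command:
  targets:
    - {"offset": [-0.1, -0.1, 1.5], "rot": [0, 0, 0.4], "gripper": 0.45}
    - {"offset": [-0.1, -0.1, 3.5], "rot": [0, 0, 0.4], "gripper": 0.45}
    - {"offset": [-0.1, -0.1, 5], "rot": [0, 0, 0.4], "gripper": 0.45}
    - {"offset": [-0.1, -0.1, 5.6], "rot": [0, 0, 0.4], "gripper": 0.45}
    - {"offset": [-0.1, -0.1, 5.6], "rot": [0, 0, 0.4], "gripper": 0.45}
    - {"offset": [-0.1, -0.1, 5.6], "rot": [0, 0, 0.4], "gripper": 0.45}
    - {"offset": [-0.1, -0.1, 5.6], "rot": [0, 0, 0.4], "gripper": 0.45}

```text
time_s: 3.7
position: [0.5699, -0.2941, 0.1091]
tcp_rot: [[0.99, -0.144, 0.002], [-0.144, -0.99, -0.001], [0.002, 0.001, -1.0]]
force: [-0.2, -0.1, -0.6]
opening: 0.55
```

arm_command:
  targets:
    - {"offset": [0, 0, 0], "rot": [0, 0, 0], "gripper": 0.6}
    - {"offset": [0, 0, 0], "rot": [0, 0, 0], "gripper": 0.7}
    - {"offset": [0, 0, 0], "rot": [0, 0, 0], "gripper": 0.8}
    - {"offset": [0, 0, 0], "rot": [0, 0, 0], "gripper": 1}
    - {"offset": [0, 0, 0], "rot": [0, 0, 0], "gripper": 1}
    - {"offset": [0, 0, 0], "rot": [0, 0, 0], "gripper": 1}
    - {"offset": [0, 0, 0], "rot": [0, 0, 0], "gripper": 1}

```text
time_s: 4.4
position: [0.5695, -0.2938, 0.1083]
tcp_rot: [[0.99, -0.144, 0.0], [-0.144, -0.99, -0.0], [0.0, 0.0, -1.0]]
force: [-0.1, -0.4, 1.0]
opening: 0.224
```

```bash
python3 -c "
from h import *
s=bot.read_state();print({k:np.round(s[k],4) for k in('time_s','position','force','moment','opening')})
goal([.5693,-.293,.109],-8.2)"
```

```text
{'time_s': np.float64(4.4), 'position': array([ 0.5695, -0.2938,  0.1083]), 'force': array([-0.0756, -0.3817,  1.0294]), 'moment': array([-0.0884, -0.0123, -0.0625]), 'opening': np.float64(0.2241)}
offset [-0.03, -0.08, -0.07] rot [0.01, -0.03, -0.07]
```

arm_command:
  targets:
    - {"offset": [0, 0, -1], "rot": [0, 0, 0], "gripper": 1}
    - {"offset": [0, 0, -3], "rot": [0, 0, 0], "gripper": 1}
    - {"offset": [0, 0, -5], "rot": [0, 0, 0], "gripper": 1}
    - {"offset": [0, 0, -6], "rot": [0, 0, 0], "gripper": 1}
    - {"offset": [0, 0, -6], "rot": [0, 0, 0], "gripper": 1}
    - {"offset": [0, 0, -6], "rot": [0, 0, 0], "gripper": 1}

```text
time_s: 5.0
position: [0.5688, -0.2934, 0.1677]
tcp_rot: [[0.99, -0.144, -0.001], [-0.144, -0.99, 0.001], [-0.001, -0.001, -1.0]]
force: [0.0, -0.6, -4.1]
opening: 0.228
```

```bash
python3 -c "
from h import *
s=bot.read_state();print({k:np.round(s[k],4) for k in('time_s','position','force','moment','opening')})
goal([.5015,-.1023,.168],-13.2)"
```

```text
{'time_s': np.float64(5.0), 'position': array([ 0.5688, -0.2934,  0.1677]), 'force': array([ 0.0197, -0.5681, -4.102 ]), 'moment': array([-0.1279,  0.109 ,  0.0232]), 'opening': np.float64(0.2277)}
offset [-9.4, -17.94, -0.01] rot [-0.03, 0.08, 4.94]
```

arm_command:
  targets:
    - {"offset": [-1.5, -3, 0], "rot": [0, 0, 1], "gripper": 1}
    - {"offset": [-3.5, -7, 0], "rot": [0, 0, 2], "gripper": 1}
    - {"offset": [-6, -11, 0], "rot": [0, 0, 3], "gripper": 1}
    - {"offset": [-8, -15, 0], "rot": [0, 0, 4], "gripper": 1}
    - {"offset": [-9.2, -17.5, 0], "rot": [0, 0, 4.9], "gripper": 1}
    - {"offset": [-9.4, -17.9, 0], "rot": [0, 0, 4.9], "gripper": 1}
    - {"offset": [-9.4, -17.9, 0], "rot": [0, 0, 4.9], "gripper": 1}
    - {"offset": [-9.4, -17.9, 0], "rot": [0, 0, 4.9], "gripper": 1}

```text
time_s: 5.8
position: [0.5029, -0.104, 0.168]
tcp_rot: [[0.974, -0.228, 0.001], [-0.228, -0.974, -0.001], [0.001, 0.001, -1.0]]
force: [0.6, -0.5, -4.9]
opening: 0.23
```

```bash
python3 -c "
from h import *
import pickle
c=cap('wrist','w3');pickle.dump(c,open('w3.pkl','wb'))
s=bot.read_state();print({k:np.round(s[k],4) for k in('time_s','position','force','moment','opening')})
goal([.5015,-.1023,.168],-13.2)
f=cv2.cvtColor(c['frame'],cv2.COLOR_RGB2BGR)[0:300,100:450];cv2.imwrite('pics/w3c.png',cv2.resize(f,None,fx=2,fy=2,interpolation=cv2.INTER_CUBIC))"
```

```text
{'time_s': np.float64(5.85), 'position': array([ 0.503 , -0.1043,  0.1681]), 'force': array([ 0.4399,  0.322 , -4.4715]), 'moment': array([-0.1143,  0.09  ,  0.0313]), 'opening': np.float64(0.2259)}
offset [-0.2, -0.16, 0.01] rot [0.03, -0.09, -0.01]
```

View pics/w3c.png

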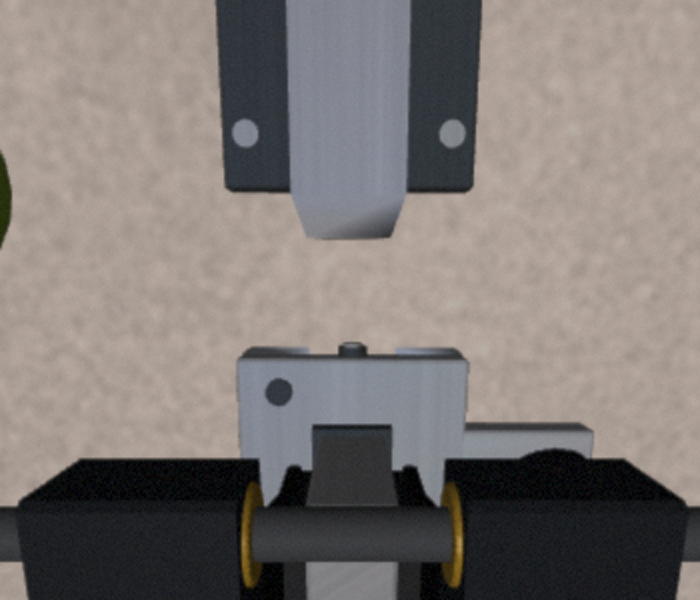

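```bash
python3 -c "
from h import *
import pickle
c=pickle.load(open('w3.pkl','rb'))
a=np.radians(13.2);n=np.array([np.cos(a),-np.sin(a),0]);f=np.array([np.sin(a),np.cos(a),0])
X=lambda u,v,z:(lambda p:print((u,v),np.round([p@n,p@f],4)))(atz(c,(100+u/2-.25,v/2-.25),z))
print('rail');[X(*q) for q in[(289,100,.046),(409,100,.046),(287,10,.046),(411,10,.046),(306,238,.043),(392,237,.043)]]
print('bolts');X(245,133,.012);X(452,133,.012);X(226,189,.012);X(473,190,.012)
print('car');[X(*q) for q in[(238,358,.0877),(467,360,.0877),(312,425,.1477),(392,425,.1477),(352,350,.0817)]]
print('tcp',bot.read_state()['position']@n,bot.read_state()['position']@f)
"
```

```text
rail
(289, 100) [0.4922 0.1342]
(409, 100) [0.5322 0.1342]
(287, 10) [0.4923 0.1605]
(411, 10) [0.5322 0.1605]
(306, 238) [0.4968 0.0904]
(392, 237) [0.5275 0.0908]
bolts
(245, 133) [0.4714 0.1312]
(452, 133) [0.5523 0.1313]
(226, 189) [0.4629 0.1107]
(473, 190) [0.5616 0.1104]
car
(238, 358) [0.4793 0.0539]
(467, 360) [0.5475 0.0534]
(312, 425) [0.5053 0.0493]
(392, 425) [0.5213 0.0493]
(352, 350) [0.5133 0.0555]
tcp 0.5135786540319844 0.013288292241698368
```

arm_command:
  targets:
    - {"offset": [-0.13, 0, 0.8], "rot": [0, 0, 0], "gripper": 1}
    - {"offset": [-0.13, 0, 1.8], "rot": [0, 0, 0], "gripper": 1}
    - {"offset": [-0.13, 0, 2.5], "rot": [0, 0, 0], "gripper": 1}
    - {"offset": [-0.13, -0.8, 2.8], "rot": [0, 0, 0], "gripper": 1}
    - {"offset": [-0.13, -1.6, 2.8], "rot": [0, 0, 0], "gripper": 1}
    - {"offset": [-0.13, -2.2, 2.8], "rot": [0, 0, 0], "gripper": 1}
    - {"offset": [-0.13, -2.5, 2.8], "rot": [0, 0, 0], "gripper": 1}
    - {"offset": [-0.13, -2.5, 2.8], "rot": [0, 0, 0], "gripper": 1}

```text
time_s: 6.65
position: [0.5067, -0.0777, 0.1405]
tcp_rot: [[0.974, -0.226, 0.001], [-0.226, -0.974, -0.0], [0.001, 0.0, -1.0]]
force: [-0.3, 0.4, -4.3]
opening: 0.228
```

```bash
cat >> h.py <<'E'
def st():
    s=bot.read_state(); a=np.radians(13.2);n=np.array([np.cos(a),-np.sin(a),0]);f=np.array([np.sin(a),np.cos(a),0]);p=s['position'];F=s['force']
    R=s['tcp_rot'];print('t',round(s['time_s'],2),'n,f,z',np.round([p@n,p@f,p[2]],4),'yaw',round(np.degrees(np.arctan2(R[1,0],R[0,0])),2),'tilt',np.degrees(R[:2,2]).round(2),'F n,f,z',np.round([F@n,F@f,F[2]],1),'M',s['moment'].round(2),'op',round(s['opening'],3))
E
python3 -c "
from h import *
st()"
```

```text
t 6.65 n,f,z [0.5111 0.0401 0.1405] yaw -13.08 tilt [ 0.03 -0.01] F n,f,z [-0.4  0.3 -4.3] M [-0.1   0.13  0.05] op 0.228
```

arm_command:
  targets:
    - {"offset": [0.1, 0, 0.05], "rot": [0, 0, 0.1], "gripper": 1}
    - {"offset": [0.1, 0, 0.05], "rot": [0, 0, 0.1], "gripper": 1}
    - {"offset": [0.1, 0, 0.05], "rot": [0, 0, 0.1], "gripper": 1}

```text
time_s: 6.95
position: [0.5075, -0.0789, 0.1398]
tcp_rot: [[0.973, -0.23, 0.0], [-0.23, -0.973, -0.0], [0.0, 0.0, -1.0]]
force: [0.9, -0.7, -3.8]
opening: 0.225
```

```bash
python3 -c "
from h import *
import pickle
st()
c=cap('wrist');pickle.dump(c,open('w4.pkl','wb'))
st()
f=cv2.cvtColor(c['frame'],cv2.COLOR_RGB2BGR)[60:260,180:380];cv2.imwrite('pics/w4c.png',cv2.resize(f,None,fx=3,fy=3,interpolation=cv2.INTER_CUBIC))"
```

```text
t 6.95 n,f,z [0.5121 0.039  0.1398] yaw -13.28 tilt [ 0.02 -0.01] F n,f,z [ 1.  -0.4 -3.8] M [-0.07  0.07 -0.01] op 0.225
t 7.0 n,f,z [0.5121 0.039  0.1398] yaw -13.28 tilt [ 0.01 -0.01] F n,f,z [-0.3 -0.6 -3.6] M [-0.08  0.09 -0.03] op 0.23
```

View pics/w4c.png

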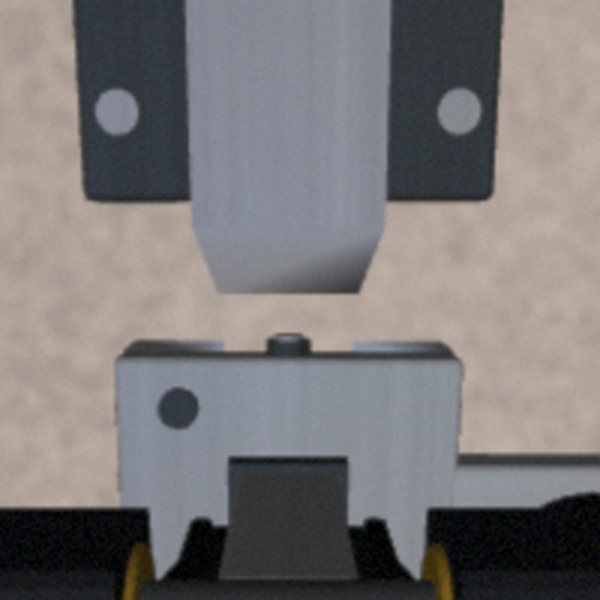

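arm_command:
  targets:
    - {"offset": [0, -0.4, 0], "rot": [0, 0, 0], "gripper": 1}
    - {"offset": [0, -0.9, 0], "rot": [0, 0, 0], "gripper": 1}
    - {"offset": [0, -1.3, 0], "rot": [0, 0, 0], "gripper": 1}
    - {"offset": [0, -1.6, 0], "rot": [0, 0, 0], "gripper": 1}
    - {"offset": [0, -1.9, 0], "rot": [0, 0, 0], "gripper": 1}
    - {"offset": [0, -2.2, 0], "rot": [0, 0, 0], "gripper": 1}
    - {"offset": [0, -2.4, 0], "rot": [0, 0, 0], "gripper": 1}
    - {"offset": [0, -2.4, 0], "rot": [0, 0, 0], "gripper": 1}

```text
time_s: 7.8
position: [0.513, -0.055, 0.1397]
tcp_rot: [[0.973, -0.229, -0.0], [-0.229, -0.973, 0.0], [-0.0, -0.0, -1.0]]
force: [-0.4, 0.4, -4.8]
opening: 0.229
```

```bash
python3 -c "
from h import *
st()"
```

```text
t 7.8 n,f,z [0.512  0.0636 0.1397] yaw -13.24 tilt [-0.  0.] F n,f,z [-0.5  0.3 -4.8] M [-0.14  0.1  -0.02] op 0.229
```

arm_command:
  targets:
    - {"offset": [0, -0.3, 0], "rot": [0, 0, 0], "gripper": 1}
    - {"offset": [0, -0.6, 0], "rot": [0, 0, 0], "gripper": 1}
    - {"offset": [0, -0.9, 0], "rot": [0, 0, 0], "gripper": 1}
    - {"offset": [0, -1.2, 0], "rot": [0, 0, 0], "gripper": 1}
    - {"offset": [0, -1.5, 0], "rot": [0, 0, 0], "gripper": 1}
    - {"offset": [0, -1.8, 0], "rot": [0, 0, 0], "gripper": 1}
    - {"offset": [0, -2.0, 0], "rot": [0, 0, 0], "gripper": 1}
    - {"offset": [0, -2.0, 0], "rot": [0, 0, 0], "gripper": 1}

```text
time_s: 8.6
position: [0.5176, -0.0355, 0.1397]
tcp_rot: [[0.973, -0.229, 0.0], [-0.229, -0.973, 0.0], [0.0, -0.0, -1.0]]
force: [0.3, 0.4, -4.1]
opening: 0.228
```

```bash
python3 -c "
from h import *
st()"
```

```text
t 8.6 n,f,z [0.512  0.0836 0.1397] yaw -13.24 tilt [0. 0.] F n,f,z [ 0.2  0.5 -4.1] M [-0.09  0.09 -0.  ] op 0.228
```

arm_command:
  targets:
    - {"offset": [0, -0.5, 0], "rot": [0, 0, 0], "gripper": 1}
    - {"offset": [0, -1.3, 0], "rot": [0, 0, 0], "gripper": 1}
    - {"offset": [0, -2.3, 0], "rot": [0, 0, 0], "gripper": 1}
    - {"offset": [0, -3.3, 0], "rot": [0, 0, 0], "gripper": 1}
    - {"offset": [0, -4.3, 0], "rot": [0, 0, 0], "gripper": 1}
    - {"offset": [0, -5.2, 0], "rot": [0, 0, 0], "gripper": 1}
    - {"offset": [0, -5.6, 0], "rot": [0, 0, 0], "gripper": 1}
    - {"offset": [0, -5.6, 0], "rot": [0, 0, 0], "gripper": 1}

```text
time_s: 9.4
position: [0.5306, 0.0195, 0.1397]
tcp_rot: [[0.974, -0.228, 0.001], [-0.228, -0.974, 0.0], [0.0, -0.0, -1.0]]
force: [-1.1, -0.3, -5.1]
opening: 0.228
```

```bash
python3 -c "
from h import *
st()"
```

```text
t 9.4 n,f,z [0.5122 0.1401 0.1397] yaw -13.2 tilt [0.03 0.  ] F n,f,z [-1.  -0.6 -5.1] M [-0.08 -0.05  0.04] op 0.228
```

arm_command:
  targets:
    - {"offset": [0, -0.5, 0], "rot": [0, 0, 0], "gripper": 1}
    - {"offset": [0, -1.3, 0], "rot": [0, 0, 0], "gripper": 1}
    - {"offset": [0, -2.2, 0], "rot": [0, 0, 0], "gripper": 1}
    - {"offset": [0, -3.1, 0], "rot": [0, 0, 0], "gripper": 1}
    - {"offset": [0, -4.0, 0], "rot": [0, 0, 0], "gripper": 1}
    - {"offset": [0, -4.7, 0], "rot": [0, 0, 0], "gripper": 1}
    - {"offset": [0, -5.0, 0], "rot": [0, 0, 0], "gripper": 1}
    - {"offset": [0, -5.0, 0], "rot": [0, 0, 0], "gripper": 1}

```text
time_s: 10.2
position: [0.542, 0.068, 0.1397]
tcp_rot: [[0.973, -0.229, 0.0], [-0.229, -0.973, 0.0], [0.0, -0.0, -1.0]]
force: [1.4, 0.8, -4.5]
opening: 0.227
```

```bash
python3 -c "
from h import *
import pickle
c=cap('wrist');pickle.dump(c,open('w5.pkl','wb'))
st()
f=cv2.cvtColor(c['frame'],cv2.COLOR_RGB2BGR)[60:260,180:380];cv2.imwrite('pics/w5c.png',cv2.resize(f,None,fx=3,fy=3,interpolation=cv2.INTER_CUBIC))"
```

```text
t 10.25 n,f,z [0.5122 0.1897 0.1397] yaw -13.24 tilt [0.02 0.02] F n,f,z [ 1.8  0.4 -5.2] M [ 0.01 -0.1   0.04] op 0.229
```

View pics/w5c.png

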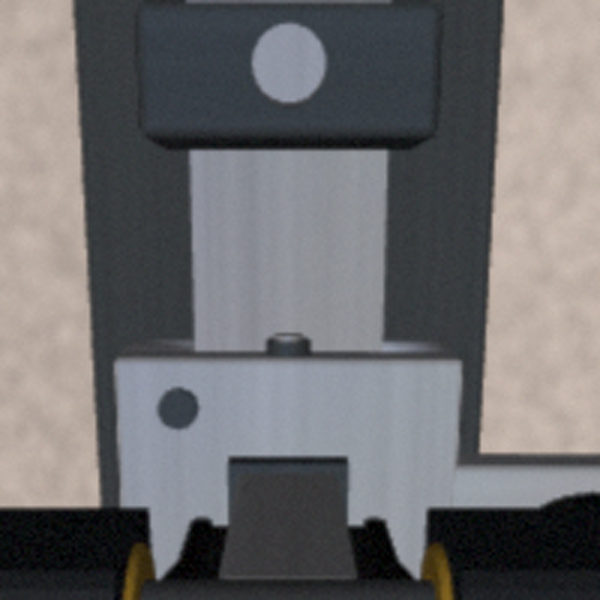

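```bash
python3 -c "
from h import *
import pickle
c=pickle.load(open('w5.pkl','rb'))
a=np.radians(13.2);f=np.array([np.sin(a),np.cos(a),0])
for u,v,z in((288,150,.046),(288,136,.072),(288,357,.0594)): print(atz(c,(180+u/3-.33,60+v/3-.33),z)@f)"
```

```text
0.2705930018330879
0.2708096335783185
0.23048673538142556
```

arm_command:
  targets:
    - {"offset": [0, -0.6, 0], "rot": [0, 0, 0], "gripper": 1}
    - {"offset": [0, -1.3, 0], "rot": [0, 0, 0], "gripper": 1}
    - {"offset": [0, -2.0, 0], "rot": [0, 0, 0], "gripper": 1}
    - {"offset": [0, -2.6, 0], "rot": [0, 0, 0], "gripper": 1}
    - {"offset": [0, -3.0, 0], "rot": [0, 0, 0], "gripper": 1}
    - {"offset": [0, -3.2, 0], "rot": [0, 0, 0], "gripper": 1}
    - {"offset": [0, -3.3, 0], "rot": [0, 0, 0], "gripper": 1}
    - {"offset": [0, -3.3, 0], "rot": [0, 0, 0], "gripper": 1}

```text
time_s: 11.05
position: [0.5495, 0.0996, 0.1397]
tcp_rot: [[0.973, -0.229, 0.0], [-0.229, -0.973, 0.0], [0.0, -0.0, -1.0]]
force: [1.5, -0.1, -4.9]
opening: 0.229
```

```bash
python3 -c "
from h import *
st()"
```

```text
t 11.05 n,f,z [0.5122 0.2225 0.1397] yaw -13.26 tilt [0.01 0.02] F n,f,z [ 1.5  0.2 -4.9] M [-0.01 -0.16  0.06] op 0.229
```

arm_command:
  targets:
    - {"offset": [0, 0, 0.1], "rot": [0, 0, 0], "gripper": 1}
    - {"offset": [0, -0.2, 0.1], "rot": [0, 0, 0], "gripper": 1}
    - {"offset": [0, -0.35, 0.1], "rot": [0, 0, 0], "gripper": 1}
    - {"offset": [0, -0.45, 0.1], "rot": [0, 0, 0], "gripper": 1}
    - {"offset": [0, -0.5, 0.1], "rot": [0, 0, 0], "gripper": 1}
    - {"offset": [0, -0.55, 0.1], "rot": [0, 0, 0], "gripper": 1}
    - {"offset": [0, -0.55, 0.1], "rot": [0, 0, 0], "gripper": 1}

```text
time_s: 11.75
position: [0.5504, 0.1048, 0.1386]
tcp_rot: [[0.973, -0.229, -0.001], [-0.229, -0.973, -0.0], [-0.001, 0.0, -1.0]]
force: [-0.9, -0.9, -4.0]
opening: 0.224
```

```bash
python3 -c "
from h import *
st()"
```

```text
t 11.75 n,f,z [0.5119 0.2278 0.1386] yaw -13.26 tilt [-0.04 -0.  ] F n,f,z [-0.7 -1.  -4. ] M [-0.22  0.08  0.04] op 0.224
```

arm_command:
  targets:
    - {"offset": [0, -0.05, 0], "rot": [0, 0, 0], "gripper": 1}
    - {"offset": [0, -0.1, 0], "rot": [0, 0, 0], "gripper": 1}
    - {"offset": [0, -0.15, 0], "rot": [0, 0, 0], "gripper": 1}
    - {"offset": [0, -0.15, 0], "rot": [0, 0, 0], "gripper": 1}

```text
time_s: 12.15
position: [0.5508, 0.1063, 0.1386]
tcp_rot: [[0.973, -0.229, -0.001], [-0.229, -0.973, 0.0], [-0.001, 0.0, -1.0]]
force: [-1.4, 0.4, -4.3]
opening: 0.231
```

```bash
python3 -c "
from h import *
st()"
```

```text
t 12.15 n,f,z [0.512  0.2293 0.1386] yaw -13.26 tilt [-0.03  0.  ] F n,f,z [-1.5  0.1 -4.3] M [-0.2   0.25 -0.01] op 0.231
```

arm_command:
  targets:
    - {"offset": [0, -0.04, 0], "rot": [0, 0, 0], "gripper": 1}
    - {"offset": [0, -0.07, 0], "rot": [0, 0, 0], "gripper": 1}
    - {"offset": [0, -0.07, 0], "rot": [0, 0, 0], "gripper": 1}

```text
time_s: 12.45
position: [0.5511, 0.107, 0.1387]
tcp_rot: [[0.973, -0.229, -0.0], [-0.229, -0.973, -0.0], [-0.0, 0.0, -1.0]]
force: [-1.1, -0.8, -4.0]
opening: 0.225
```

arm_command:
  targets:
    - {"offset": [0, -0.03, 0], "rot": [0, 0, 0], "gripper": 1}
    - {"offset": [0, -0.05, 0], "rot": [0, 0, 0], "gripper": 1}
    - {"offset": [0, -0.05, 0], "rot": [0, 0, 0], "gripper": 1}

```text
time_s: 12.75
position: [0.5512, 0.1072, 0.1387]
tcp_rot: [[0.973, -0.229, -0.0], [-0.229, -0.973, -0.0], [-0.0, 0.001, -1.0]]
force: [-1.6, -3.0, -3.8]
opening: 0.228
```

```bash
python3 -c "
from h import *
st()"
```

```text
t 12.75 n,f,z [0.5121 0.2302 0.1387] yaw -13.24 tilt [-0.02 -0.03] F n,f,z [-0.9 -3.3 -3.8] M [-0.52  0.35  0.05] op 0.228
```

arm_command:
  targets:
    - {"offset": [0, -0.03, 0], "rot": [0, 0, 0], "gripper": 1}
    - {"offset": [0, -0.05, 0], "rot": [0, 0, 0], "gripper": 1}
    - {"offset": [0, -0.05, 0], "rot": [0, 0, 0], "gripper": 1}

```text
time_s: 13.05
position: [0.5513, 0.1073, 0.1387]
tcp_rot: [[0.973, -0.229, -0.001], [-0.229, -0.973, -0.001], [-0.0, 0.001, -1.0]]
force: [-1.8, -5.0, -4.3]
opening: 0.23
```

```bash
python3 -c "
from h import *
st()"
```

```text
t 13.05 n,f,z [0.5122 0.2304 0.1387] yaw -13.22 tilt [-0.03 -0.07] F n,f,z [-0.6 -5.2 -4.3] M [-0.99  0.45  0.14] op 0.23
```

arm_command:
  targets:
    - {"offset": [0, 0, 0.03], "rot": [0, 0, 0], "gripper": 1}
    - {"offset": [0, 0, 0.03], "rot": [0, 0, 0], "gripper": 0.6}
    - {"offset": [0, 0, 0.03], "rot": [0, 0, 0], "gripper": 0.5}
    - {"offset": [0, 0, 0.03], "rot": [0, 0, 0], "gripper": 0.5}
    - {"offset": [0, 0, 0.03], "rot": [0, 0, 0], "gripper": 0.5}

```text
time_s: 13.55
position: [0.552, 0.1082, 0.1388]
tcp_rot: [[0.973, -0.23, 0.002], [-0.23, -0.973, 0.0], [0.002, -0.001, -1.0]]
force: [0.7, 0.7, -0.1]
opening: 0.47
```

arm_command:
  targets:
    - {"offset": [0, 0, -1.5], "rot": [0, 0, 0], "gripper": 0.5}
    - {"offset": [0, 0, -4], "rot": [0, 0, 0], "gripper": 0.5}
    - {"offset": [0, 0, -6.5], "rot": [0, 0, 0], "gripper": 0.5}
    - {"offset": [0, 0, -7.5], "rot": [0, 0, 0], "gripper": 0.5}
    - {"offset": [2, 0, -7.8], "rot": [0, 0, 0], "gripper": 0.5}
    - {"offset": [4.5, 0, -7.8], "rot": [0, 0, 0], "gripper": 0.5}
    - {"offset": [5.7, 0, -7.8], "rot": [0, 0, 0], "gripper": 0.5}
    - {"offset": [5.7, 0, -7.8], "rot": [0, 0, 0], "gripper": 0.5}

```text
time_s: 14.35
position: [0.6082, 0.0944, 0.2159]
tcp_rot: [[0.973, -0.23, 0.001], [-0.23, -0.973, 0.0], [0.001, -0.0, -1.0]]
force: [-0.7, -0.1, 0.1]
opening: 0.497
```

```bash
python3 -c "
from h import *
import pickle
c=cap('wrist');t=cap('top');pickle.dump((c,t),open('w6.pkl','wb'))
st()
f=cv2.cvtColor(c['frame'],cv2.COLOR_RGB2BGR)[60:300,120:440];a=cv2.resize(f,None,fx=2,fy=2,interpolation=cv2.INTER_CUBIC)
cv2.imwrite('pics/w6c.png',a)"
```

```text
t 14.45 n,f,z [0.568  0.2308 0.2155] yaw -13.27 tilt [-0.17  0.02] F n,f,z [-0.5 -0.4  0.2] M [-0.13  0.08  0.02] op 0.502
```

View pics/w6c.png

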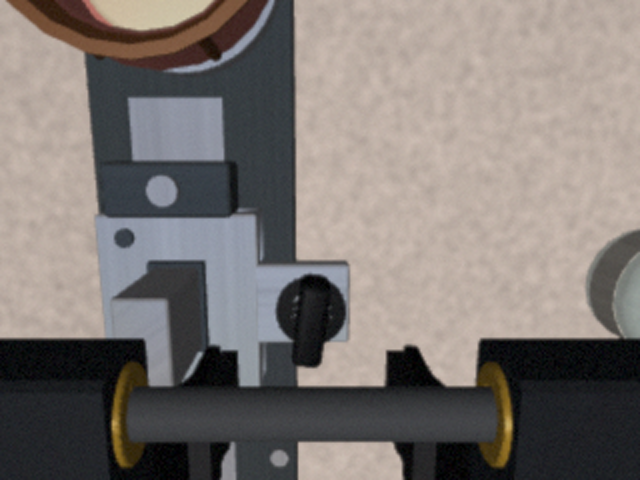

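```bash
python3 -c "
from h import *
import pickle
c,_=pickle.load(open('w6.pkl','rb'))
a=np.radians(13.2);n=np.array([np.cos(a),-np.sin(a),0]);f=np.array([np.sin(a),np.cos(a),0])
X=lambda u,v,z:(lambda p:print((u,v),np.round([p@n,p@f],4)))(atz(c,(120+u/2-.25,60+v/2-.25),z))
print('knobtop');X(315,278,.094);X(308,340,.094);X(307,366,.082)
print('plate front');X(97,214,.058);X(257,211,.058);print('stop');X(170,216,.072);X(230,216,.072);X(240,216,.066)
"
```

```text
knobtop
(315, 278) [0.5715 0.25  ]
(308, 340) [0.5688 0.2255]
(307, 366) [0.5683 0.2103]
plate front
(97, 214) [0.4786 0.2703]
(257, 211) [0.547  0.2715]
stop
(170, 216) [0.5131 0.2709]
(230, 216) [0.5373 0.2709]
(240, 216) [0.5406 0.2702]
```

arm_command:
  targets:
    - {"offset": [0.2, 0, 1], "rot": [0, 0, 3], "gripper": 0.55}
    - {"offset": [0.2, 0.05, 3], "rot": [0, 0, 3], "gripper": 0.55}
    - {"offset": [0.2, 0.05, 5], "rot": [0, 0, 3], "gripper": 0.55}
    - {"offset": [0.2, 0.05, 6.8], "rot": [0, 0, 3], "gripper": 0.55}
    - {"offset": [0.2, 0.05, 7.6], "rot": [0, 0, 3], "gripper": 0.55}
    - {"offset": [0.2, 0.05, 7.9], "rot": [0, 0, 3], "gripper": 0.55}
    - {"offset": [0.2, 0.05, 7.9], "rot": [0, 0, 3], "gripper": 0.55}
    - {"offset": [0.2, 0.05, 7.9], "rot": [0, 0, 3], "gripper": 0.55}

```text
time_s: 15.25
position: [0.609, 0.094, 0.1382]
tcp_rot: [[0.96, -0.28, 0.001], [-0.28, -0.96, -0.0], [0.001, -0.0, -1.0]]
force: [0.4, -0.0, -0.5]
opening: 0.45
```

```bash
python3 -c "
from h import *
st()"
```

```text
t 15.25 n,f,z [0.5715 0.2306 0.1382] yaw -16.25 tilt [ 0.07 -0.  ] F n,f,z [ 0.4  0.1 -0.5] M [-0.12  0.01 -0.02] op 0.45
```

arm_command:
  targets:
    - {"offset": [-0.1, 0, 0.15], "rot": [0, 0, 0], "gripper": 0.65}
    - {"offset": [-0.1, 0, 0.15], "rot": [0, 0, 0], "gripper": 0.75}
    - {"offset": [-0.1, 0, 0.15], "rot": [0, 0, 0], "gripper": 0.82}
    - {"offset": [-0.1, 0, 0.15], "rot": [0, 0, 0], "gripper": 0.9}
    - {"offset": [-0.1, 0, 0.15], "rot": [0, 0, 0], "gripper": 1}
    - {"offset": [-0.1, 0, 0.15], "rot": [0, 0, 0], "gripper": 1}

```text
time_s: 15.85
position: [0.6078, 0.0942, 0.1361]
tcp_rot: [[0.96, -0.28, 0.0], [-0.28, -0.96, 0.0], [0.0, -0.0, -1.0]]
force: [0.3, -0.0, 1.3]
opening: 0.179
```

```bash
python3 -c "
from h import *
st()"
```

```text
t 15.85 n,f,z [0.5703 0.2305 0.1361] yaw -16.26 tilt [0.01 0.  ] F n,f,z [0.2 0.1 1.3] M [-0.06  0.12 -0.01] op 0.179
```

arm_command:
  targets:
    - {"offset": [0, 0, 0], "rot": [0, 0, 0], "gripper": 1}
    - {"offset": [0, 0, 0], "rot": [0, 0, 0], "gripper": 1}
    - {"offset": [0, -0.03, 0], "rot": [0, 0, 0], "gripper": 1}
    - {"offset": [0, -0.03, 0], "rot": [0, 0, 0], "gripper": 1}

```text
time_s: 16.25
position: [0.6079, 0.0943, 0.1359]
tcp_rot: [[0.96, -0.28, 0.0], [-0.28, -0.96, -0.0], [0.0, 0.0, -1.0]]
force: [0.6, -1.5, 0.9]
opening: 0.18
```

```bash
python3 -c "
from h import *
st()"
```

```text
t 16.25 n,f,z [0.5703 0.2306 0.1359] yaw -16.25 tilt [ 0.   -0.02] F n,f,z [ 0.9 -1.3  0.9] M [-0.28  0.18  0.01] op 0.18
```

arm_command:
  targets:
    - {"offset": [0, 0, 0], "rot": [0, 0, 4], "gripper": 1}
    - {"offset": [0, 0, 0], "rot": [0, 0, 8], "gripper": 1}
    - {"offset": [0, 0, 0], "rot": [0, 0, 12], "gripper": 1}
    - {"offset": [0, 0, 0], "rot": [0, 0, 12], "gripper": 1}

```text
time_s: 16.65
position: [0.6078, 0.0943, 0.1359]
tcp_rot: [[0.881, -0.473, -0.0], [-0.473, -0.881, -0.0], [0.0, 0.0, -1.0]]
force: [-0.4, -2.1, 1.3]
opening: 0.177
```

```bash
python3 -c "
from h import *
c=cap('wrist')
f=cv2.cvtColor(c['frame'],cv2.COLOR_RGB2BGR)[100:300,180:400];cv2.imwrite('pics/w7c.png',cv2.resize(f,None,fx=3,fy=3,interpolation=cv2.INTER_CUBIC))
st()"
```

```text
t 16.7 n,f,z [0.5702 0.2306 0.1359] yaw -28.17 tilt [-0.   -0.02] F n,f,z [ 0.2 -1.4  1.5] M [-0.3   0.19  0.06] op 0.175
```

View pics/w7c.png

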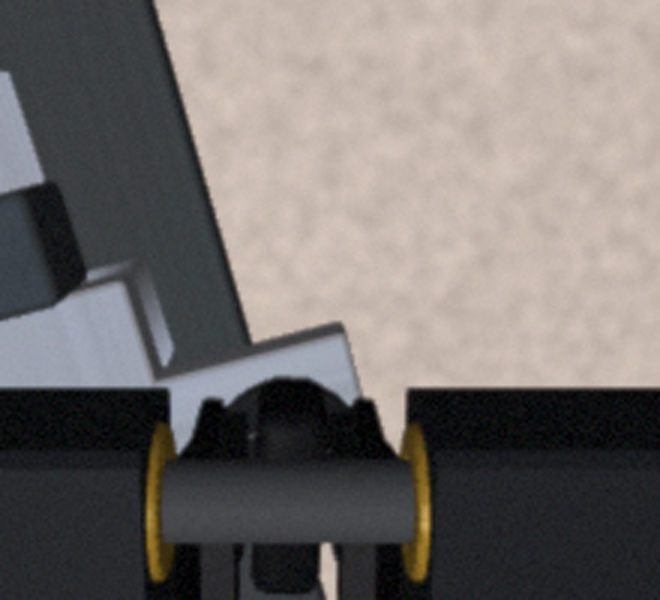

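arm_command:
  targets:
    - {"offset": [0, 0, 0], "rot": [0, 0, 6], "gripper": 1}
    - {"offset": [0, 0, 0], "rot": [0, 0, 12], "gripper": 1}
    - {"offset": [0, 0, 0], "rot": [0, 0, 18], "gripper": 1}
    - {"offset": [0, 0, 0], "rot": [0, 0, 24], "gripper": 1}
    - {"offset": [0, 0, 0], "rot": [0, 0, 30], "gripper": 1}
    - {"offset": [0, 0, 0], "rot": [0, 0, 36], "gripper": 1}
    - {"offset": [0, 0, 0], "rot": [0, 0, 40], "gripper": 1}
    - {"offset": [0, 0, 0], "rot": [0, 0, 40], "gripper": 1}

```text
time_s: 17.5
position: [0.6084, 0.0942, 0.136]
tcp_rot: [[0.372, -0.928, 0.001], [-0.928, -0.372, -0.0], [0.001, -0.001, -1.0]]
force: [0.1, -1.3, 1.1]
opening: 0.178
```

```bash
python3 -c "
from h import *
st()"
```

```text
t 17.5 n,f,z [0.5708 0.2307 0.136 ] yaw -68.17 tilt [ 0.08 -0.02] F n,f,z [ 0.4 -1.2  1.1] M [-0.32 -0.05  0.13] op 0.178
```

arm_command:
  targets:
    - {"offset": [0, 0, 0], "rot": [0, 0, 5], "gripper": 1}
    - {"offset": [0, 0, 0], "rot": [0, 0, 10], "gripper": 1}
    - {"offset": [0, 0, 0], "rot": [0, 0, 15], "gripper": 1}
    - {"offset": [0, 0, 0], "rot": [0, 0, 20], "gripper": 1}
    - {"offset": [0, 0, 0], "rot": [0, 0, 23], "gripper": 1}
    - {"offset": [0, 0, 0], "rot": [0, 0, 23], "gripper": 1}

```text
time_s: 18.1
position: [0.6086, 0.0944, 0.1362]
tcp_rot: [[-0.019, -1.0, 0.002], [-1.0, 0.019, -0.0], [0.0, -0.002, -1.0]]
force: [1.5, -1.0, 1.7]
opening: 0.182
```

```bash
python3 -c "
from h import *
st()"
```

```text
t 18.1 n,f,z [0.571  0.2308 0.1362] yaw -91.1 tilt [ 0.11 -0.02] F n,f,z [ 1.7 -0.6  1.7] M [-0.25 -0.08  0.19] op 0.182
```

arm_command:
  targets:
    - {"offset": [0, 0, 0], "rot": [0, 0, 2], "gripper": 1}
    - {"offset": [0, 0, 0], "rot": [0, 0, 4], "gripper": 1}
    - {"offset": [0, 0, 0], "rot": [0, 0, 4], "gripper": 1}

```text
time_s: 18.4
position: [0.6086, 0.0944, 0.1362]
tcp_rot: [[-0.089, -0.996, 0.002], [-0.996, 0.089, -0.0], [0.0, -0.002, -1.0]]
force: [1.6, -1.6, 1.7]
opening: 0.179
```

```bash
python3 -c "
from h import *
st()"
```

```text
t 18.4 n,f,z [0.5709 0.2309 0.1362] yaw -95.08 tilt [ 0.11 -0.02] F n,f,z [ 1.9 -1.2  1.7] M [-0.28 -0.16  0.32] op 0.179
```

arm_command:
  targets:
    - {"offset": [0, 0, 0], "rot": [0, 0, 2], "gripper": 0.8}
    - {"offset": [0, 0, 0], "rot": [0, 0, 2], "gripper": 0.6}
    - {"offset": [0, 0, 0], "rot": [0, 0, 2], "gripper": 0.6}
    - {"offset": [0, 0, 0], "rot": [0, 0, 2], "gripper": 0.6}
    - {"offset": [0, 0, -1], "rot": [0, 0, 2], "gripper": 0.6}
    - {"offset": [0, 0, -3], "rot": [0, 0, 2], "gripper": 0.6}
    - {"offset": [0, 0, -6], "rot": [0, 0, 2], "gripper": 0.6}
    - {"offset": [0, 0, -9], "rot": [0, 0, 2], "gripper": 0.6}

```text
time_s: 19.2
position: [0.6074, 0.0945, 0.227]
tcp_rot: [[-0.126, -0.992, -0.001], [-0.992, 0.126, 0.0], [-0.0, 0.001, -1.0]]
force: [0.3, 0.7, -0.3]
opening: 0.394
```

```bash
python3 -c "
from h import *
st();goal([.50,-.05,.3],-13.2)"
```

```text
t 19.2 n,f,z [0.5698 0.2307 0.227 ] yaw -97.24 tilt [-0.07  0.01] F n,f,z [ 0.2  0.8 -0.3] M [-0.02  0.14  0.02] op 0.394
offset [15.69, 8.85, -7.29] rot [0.05, 0.05, -84.04]
```

arm_command:
  targets:
    - {"offset": [0, 0, -5], "rot": [0, 0, -8], "gripper": 0.6}
    - {"offset": [3, 2, -7], "rot": [0, 0, -16], "gripper": 0.6}
    - {"offset": [7, 4, -7], "rot": [0, 0, -24], "gripper": 0.6}
    - {"offset": [11, 6, -7], "rot": [0, 0, -32], "gripper": 0.6}
    - {"offset": [14, 8, -7], "rot": [0, 0, -40], "gripper": 0.6}
    - {"offset": [15.5, 8.8, -7], "rot": [0, 0, -48], "gripper": 0.6}
    - {"offset": [15.5, 8.8, -7], "rot": [0, 0, -56], "gripper": 0.6}
    - {"offset": [15.5, 8.8, -7], "rot": [0, 0, -64], "gripper": 0.6}

```text
time_s: 20.0
position: [0.5004, -0.0488, 0.2967]
tcp_rot: [[0.839, -0.545, 0.001], [-0.545, -0.839, 0.0], [0.001, -0.0, -1.0]]
force: [0.4, 0.5, 0.1]
opening: 0.401
```

arm_command:
  targets:
    - {"offset": [0, 0, 0], "rot": [0, 0, -8], "gripper": 0.6}
    - {"offset": [0, 0, 0], "rot": [0, 0, -16], "gripper": 0.6}
    - {"offset": [0, 0, 0], "rot": [0, 0, -20], "gripper": 0.6}
    - {"offset": [0, 0, 0], "rot": [0, 0, -20], "gripper": 0.6}
    - {"offset": [0, 0, 0], "rot": [0, 0, -20], "gripper": 0.6}

```text
time_s: 20.5
position: [0.5009, -0.0481, 0.2963]
tcp_rot: [[0.973, -0.231, 0.0], [-0.231, -0.973, -0.0], [0.001, -0.0, -1.0]]
force: [0.3, 0.8, 0.3]
opening: 0.404
```

```bash
python3 -c "
from h import *
import pickle
c=cap('wrist');t=cap('top');pickle.dump((c,t),open('w8.pkl','wb'))
st()
g=lambda x:cv2.cvtColor(x['frame'],cv2.COLOR_RGB2BGR)
a=cv2.resize(g(c)[0:230,150:430],None,fx=1.7,fy=1.7,interpolation=cv2.INTER_CUBIC);b=cv2.resize(g(t)[:,:],(300,225))
im=np.zeros((max(a.shape[0],225),a.shape[1]+300,3),np.uint8);im[:a.shape[0],:a.shape[1]]=a;im[:225,a.shape[1]:]=b
cv2.imwrite('pics/w8c.png',im)"
```

```text
t 20.6 n,f,z [0.4987 0.0675 0.2961] yaw -13.31 tilt [ 0.02 -0.  ] F n,f,z [-0.1 -0.5  0.2] M [-0.07  0.04 -0.03] op 0.404
```

View pics/w8c.png

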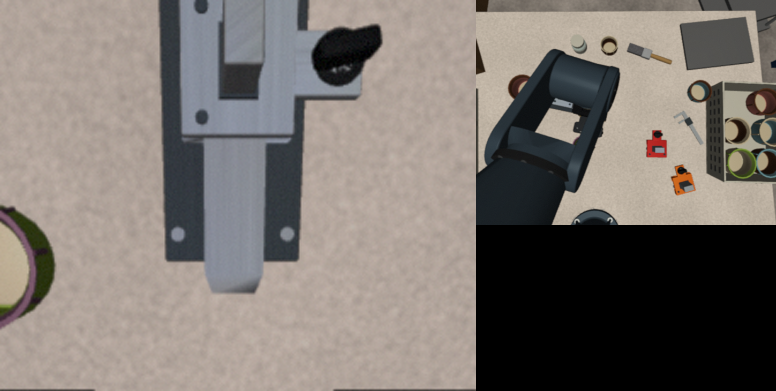

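```bash
python3 -c "
from h import *
import pickle
c,t=pickle.load(open('w8.pkl','rb'))
a=np.radians(13.2);n=np.array([np.cos(a),-np.sin(a),0]);f=np.array([np.sin(a),np.cos(a),0])
for u,v in((185,135),(290,135)):
  p=atz(c,(150+u/1.7-.2,v/1.7-.2),.058);print('rear edge n,f',p@n,p@f)
im=cv2.resize(cv2.cvtColor(c['frame'],cv2.COLOR_RGB2BGR)[0:65,320:390],None,fx=8,fy=8,interpolation=cv2.INTER_CUBIC)
im=np.hstack([cv2.convertScaleAbs(im,alpha=1.8,beta=20)]*1)
for q,col in((1.4,(0,255,0)),(1.1,(0,0,255))):
  d=f*np.cos(q)+n*np.sin(q); e=n*np.cos(q)-f*np.sin(q); k=n*.5707+f*.2305
  top=np.array([k+s*.017*d+r*.006*e+[0,0,.094] for s,r in((1,1),(1,-1),(-1,-1),(-1,1))])
  uv=((proj(c,top)-[320,0]+.5)*8-.5).round().astype(np.int32);cv2.polylines(im,[uv],True,col,1)
cv2.imwrite('pics/w9.png',im)"
```

```text
rear edge n,f 0.48059608186965413 0.1901388014844413
rear edge n,f 0.5455384192706334 0.18995386434362416
```

View pics/w9.png

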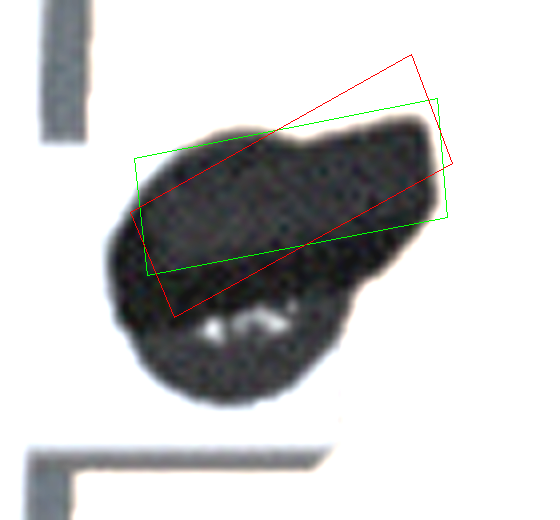

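```bash
python3 -c "
from h import *
ticket.hand_in();st()"
```

```text
the job is handed in; nothing more can be done
the job is handed in; nothing more can be done
```

The carriage is on the rail, home against the stop and clamped, and the job is handed in with no verdict reported. I gripped the aluminium carriage by its post, slid it pin-first to the stop with the knob loose, then turned the knob fully clockwise and let go.

**Fit and push:** The push against the stop peaked at about 5 N on the wrist, well under the 35 N limit, and I felt no contact sliding on. The last wrist picture puts the rear edge at 0.190 m along the rail. With the 80 mm plate that puts the front at 0.270 m, against a stop measured at 0.2706 m, so it is home to about 1 mm. I have no direct reading of the pin, only this and the force rise.

**Knob:** Torque rose from 0.19 to 0.32 N m at the end of the turn, which looks like the end stop. The wing in the picture lies on the outline drawn for 1.4 rad.

**Other things:** The arm stands clear at 20.6 s, with no contact force. The last top view shows nothing out of place, though the arm hides the green pot and the screwdriver there. The green pot is upright in the wrist view; I did not see the screwdriver again.

**Checks that disagreed:** The fingers stopped at about 15.7 mm on a wing given as 12 mm thick, which I could not explain, but the wing turned with them. After the post was released, the wing also looked about 6° turned, still well under the 0.5 rad limit.

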